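Tuck the flashing under the lapped shingle of a nest-box roof and hold it down

TASK

Pick up the L-shaped aluminium flashing and slide its thin flat edge under the loose lapped shingle on the nest-box roof, at least two centimetres deep, square to the shingle and centred on it sideways, without lifting the shingle. Then press the flashing down flat on the roof board and finish like that: do not let go, the gripper must still be holding the flashing and pushing it firmly down (about 10 N) when the program ends. Leave the mallet, jar, chisel and wooden offcut alone.

Things in the scene. Friction and masses are not known exactly. Their poses are not given: they have to be found in the camera images.
- flashing: Loose bare-aluminium L-section, about 0.16 kg, lying on its flat flange: 80 mm (x) by 140 mm (y) by 4 mm thick. Along its -x edge stands an upright leg (upstand), 8 mm thick, 140 mm long, top 44 mm above the flange's underside, middle plane at x = -36 mm; pinch it from above, fingers closing along x. Origin: centre of the flange's underside; z up, +x to the thin free edge.
- flash_edge (a point): Middle of the flashing's thin free edge, at its underside (flashing frame x = +40 mm, y = 0, z = 0).
- roof: Nest-box roof fixed on the bench: plank board 230 mm (x) by 220 mm (y), 18 mm thick. Origin: centre of its underside, on the bench; z up, +x to the shingled half; the -x half is bare board. Lower course of shingles 9 mm thick from x = 36 mm on, over it the loose dark shingle (see shingle), on top an upper course from x = 79 mm, 43 mm above the bench.
- tuck_line (a point): Point on the board's top face (18 mm above the bench) straight below the middle of the loose shingle's lip; axes as the roof's: +x goes in under the shingle, y along the lip. The pocket under the shingle is 9 mm high, open to -x and the sides, and 36 mm deep to the lower course, which stops it.
- shingle (a joint): Lift of the loose shingle, rad: 0 lies flat, grows as its lip rises about its nailed edge 95 mm up the roof (0.06 = 6 mm at the lip). Shingle: 95 mm (x) by 150 mm (y) by 8 mm, lip at roof x = 0, centred at y = 0, underside 27 mm above the bench. Its weight and a light spring hold it down at 0 with about 2 N at the lip.
- mallet: Carving mallet of dark turned wood standing on its head, 90 mm across, 240 mm tall. Origin: centre of its underside. To be left alone.
- jar: Closed glass jar with a steel cap, 60 mm across, 75 mm tall. Origin: centre of its underside. To be left alone.
- chisel: Wood chisel lying flat, 245 mm long, wooden handle 26 mm thick to its -x, steel blade to its +x. Origin: where handle and blade meet, on the bench. To be left alone.
- offcut: Pale wooden block 40 x 70 x 30 mm. Origin: centre of its underside. To be left alone.
There are look-alikes about, which are no part of the job. Several things look just like the flashing: the one meant starts farthest to the robot's left.

How it is judged:
By the outcome, as a careful person would: the job done as asked, in the order asked, and still so for the second after the job is handed in, while the arm keeps its last pose, push and grip.
It also fails if it takes over 40 s, if anything falls off the work surface, if the arm or the gripper's body presses on something with over 40 N, if the wrist force passes 120 N, or if a joint passes its speed limit or range.

ROBOT

A 7-joint arm with a two-finger parallel gripper is mounted at the origin on the work surface. World frame = base frame: x ahead of the robot, y to its left, z up, the work surface at z = 0. Lengths are in m, angles in rad, forces in N, time in s.
With the tool pointing down it reaches from about 0.425 to 0.95 m from the base axis. Payload 16.7 kg.
Tool frame: the origin (TCP) lies between the finger pads; the fingertips stand 17 mm ahead of it and the grasp point (between the pads) lies 2 mm behind it (ctrl.tip_extent is the distance from the TCP to the fingertips, in m); z points along the fingers, y is the line along which they close (so a half turn about z gives the same grasp; the last joint's range is limited). The gripper opens to 94 mm and grips with 3 to 60 N. Pads are 16 mm wide; open, the fingers measure 119 mm over their backs; the gripper's body (75 mm by 177 mm) begins 78 mm behind the grasp point.
Start: joints at [-1.341, 0.426, 0.074, 1.606, -0.034, 1.111, -0.067], TCP at [0.25, 0.627, 0.222] pointing down, gripper open.
Joint ranges: [-2.85, 2.85], [-0.5, 2.14], [-1.23, 1.37], [0.21, 2.46], [-1.02, 4.16], [0.16, 2.05], [-2.73, 2.73]. Speed limits (rad/s): [1.89, 1.89, 2.39, 2.39, 3.01, 3.01, 3.01].

INTERFACE

Orientations are given as [roll, pitch, yaw] about the fixed x, y, z axes, in that order (R = Rz(yaw) Ry(pitch) Rx(roll)).
In Python, from cell import sensors, vision, workorder, ctrl gives the robot as it stands. The module is installed in compiled form; this text tells all that it offers.
- The arm moves only by the tool apply_moves, never from a script. Its argument "targets" is a list that holds one entry, the list of rows, each a list of 6 numbers: the shift along the world's x, y, z in m, then the turn, a rotation vector about the world's x, y, z in degrees. A call has 1 to 5 rows; each row shifts and turns the commanded pose from where the row before left it; what a row does not reach is not made up. A row lasts 1/10 s, in which the tool goes at most 50 mm and 8.59 degrees, less where a joint would pass 70% of its speed; a pose out of reach is approached as far as the arm can. A call with a gripper value outside its range is refused whole. "claw" is the finger opening in m, from 0 to 0.094, set as the call begins (left out, the last holds). The fingers move at their own pace and stop on an object; the grip force is fixed at half the most. Time passes only in rows, so rows that do not move let the fingers close. It gives the time, the measured TCP pose, the force, the opening and the grip force at its end, in the units of the state.
- sensors.get_obs(): the state, without advancing time (a new reading comes with each control period).
- vision.capture(name): name is "side" or "top"; returns the picture (420x560x3 uint8, red, green, blue); there is no depth.
- vision.get_calibration(name): a dict with "K" (3x3 intrinsics, pixels), "R" (3x3) and "t" (3): a world point X has camera coordinates R X + t. Camera axes: x right, y down, z forward; pixel columns grow to the right and rows downward; lengths in m; the calibration is good to about 2 mm. A picture is of the moment at which its call begins. get_calibration takes no time and is no camera call.
- workorder.job_done(): hands the job in; it is judged then, once.
The state is a dict: "clock": time; "joint_positions": joint angles; "joint_velocities": joint speeds; "joint_torque": joint torques, N m; "ee_pos": TCP position; "tool_rot": TCP orientation; "contact_force": force on the tool from outside, world axes, zero at the start; "ft_torque": the same for the moment, N m; "opening": finger opening in m; "grasp_force": force on a finger pad.
Only numpy, scipy, OpenCV 4.12 (cv2) and the standard library are available. Lean on these libraries where they do the work, as an engineer would, in place of code of your own. Each camera call takes 0.05 s, during which the arm holds its last target. There are 200 camera calls.

## Working session

There is one attempt and no reset: what is moved stays moved. The work goes in short steps, Python scripts to look and compute and a tool call to move; the robot and the scene stay as the last step left them, time stands still between calls to the robot, and variables do not carry over. Pictures are saved under pics/ and viewed, at most 10 in all, crops included, and the job is handed in when it is done.

Besides the shell and the picture viewer there is one more tool, called as name(argument=value, ...) on one line, values as JSON. apply_moves: Moves the arm, as the interface text tells. Its arguments: {"type":"object","properties":{"targets":{"type":"array","items":{"type":"array","items":{"type":"array","items":{"type":"number"}}}},"claw":{"type":"number"}},"required":["targets"]}

```bash
mkdir -p pics; cat > h.py <<'E'
import numpy as np, cv2
from cell import sensors, vision, workorder, ctrl
def snap(n,f):
    im=vision.capture(n); cv2.imwrite('pics/'+f,im[:,:,::-1]); return im
def ray(n,uv,z):
    c=vision.get_calibration(n);K,R,t=[np.array(c[k]) for k in('K','R','t')]
    o=-R.T@t; out=[]
    for u,v in np.atleast_2d(uv):
        d=R.T@np.linalg.inv(K)@[u,v,1.]; out.append(o+d*(z-o[2])/d[2])
    return np.array(out)
def proj(n,X):
    c=vision.get_calibration(n);K,R,t=[np.array(c[k]) for k in('K','R','t')]
    p=(K@(R@np.atleast_2d(X).T+t[:,None])).T; return p[:,:2]/p[:,2:]
E
python3 - <<'E'
from h import *
np.set_printoptions(precision=4,suppress=True)
snap('top','t0.png');snap('side','s0.png')
for n in('top','side'):
    c=vision.get_calibration(n);print(n,c['K'],-np.array(c['R']).T@c['t'],c['R'])
print(sensors.get_obs())
E
```

```text
top [[499.9653   0.     273.3127]
 [  0.     499.9653 218.1756]
 [  0.       0.       1.    ]] [ 0.3075 -0.0225  1.2298] [[ 0.0184 -0.9998  0.0057]
 [-0.9815 -0.0191 -0.1908]
 [ 0.1908 -0.0021 -0.9816]]
side [[518.4301   0.     279.792 ]
 [  0.     518.4301 204.1302]
 [  0.       0.       1.    ]] [ 0.4202 -1.1652  0.7133] [[ 0.9956 -0.0933  0.0118]
 [-0.0365 -0.4989 -0.8659]
 [ 0.0867  0.8616 -0.5001]]
{'clock': 0.1, 'joint_positions': array([-1.3405,  0.4267,  0.0739,  1.6065, -0.0341,  1.1108, -0.0671]), 'joint_velocities': array([-0.0007, -0.0008,  0.0002, -0.0028, -0.0003,  0.0005,  0.0008]), 'joint_torque': array([  0.0077, -93.7462,   3.6763, -45.5044,  -0.0486,   0.0168,
         0.    ]), 'ee_pos': array([0.2501, 0.6265, 0.2219]), 'tool_rot': array([-3.1404,  0.0001,  2.7617]), 'contact_force': array([-0.3574, -0.0146, -0.0713]), 'ft_torque': array([-0.0103, -0.0643,  0.0452]), 'grasp_force': 0.0, 'opening': 0.09379333109839257}
```

View pics/t0.png

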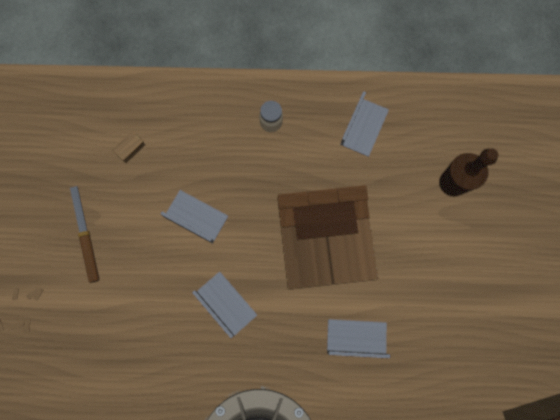

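View pics/s0.png

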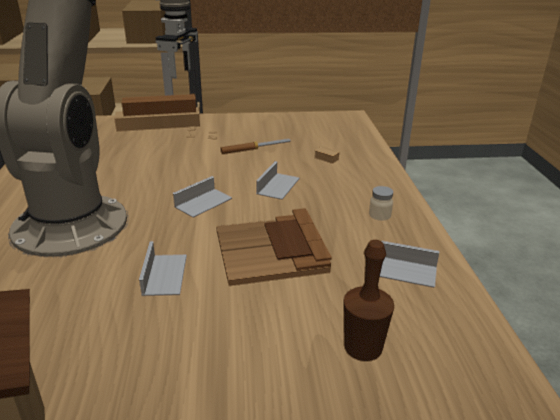

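```bash
python3 - <<'E'
from h import *
for n,f,b in(('top','t0.png',(150,175,240,345)),('top','t0.png',(265,175,390,300)),('side','s0.png',(205,150,335,290))):
    im=cv2.imread('pics/'+f); x0,y0,x1,y1=b
    c=cv2.resize(im[y0:y1,x0:x1],None,fx=4.4 if n=='side' else 4,fy=4.4 if n=='side' else 4,interpolation=cv2.INTER_CUBIC) 
    cv2.imwrite(f'pics/c_{n}{x0}.png',np.clip(c*1.6,0,255).astype(np.uint8)[:600])
im=cv2.imread('pics/t0.png').astype(int)
m=((im[:,:,0]>im[:,:,2]+5)&(im[:,:,0]>90)).astype(np.uint8); m[:80]=0
cs,_=cv2.findContours(m,cv2.RETR_EXTERNAL,cv2.CHAIN_APPROX_NONE)
for c in cs:
    if cv2.contourArea(c)>300:
        r=cv2.minAreaRect(c); p=cv2.boxPoints(r); print(np.round(p,1).tolist()); print(np.round(ray('top',p,0.004),4).tolist())
E
```

```text
[[326.8999938964844, 353.29998779296875], [328.70001220703125, 319.6000061035156], [390.79998779296875, 323.0], [389.0, 356.79998779296875]]
[[0.2215, -0.1583, 0.004], [0.3, -0.163, 0.004], [0.2946, -0.3122, 0.004], [0.2162, -0.3057, 0.004]]
[[192.89999389648438, 292.1000061035156], [219.1999969482422, 270.29998779296875], [256.5, 315.20001220703125], [230.1999969482422, 337.0]]
[[0.3595, 0.1665, 0.004], [0.4135, 0.1047, 0.004], [0.3072, 0.011, 0.004], [0.255, 0.0725, 0.004]]
[[161.1999969482422, 214.39999389648438], [175.6999969482422, 187.89999389648438], [226.8000030517578, 215.8000030517578], [212.3000030517578, 242.3000030517578]]
[[0.55, 0.2549, 0.004], [0.6188, 0.2227, 0.004], [0.5497, 0.0912, 0.004], [0.4822, 0.1245, 0.004]]
[[340.20001220703125, 143.39999389648438], [363.29998779296875, 91.69999694824219], [390.5, 103.80000305175781], [367.5, 155.60000610351562]]
[[0.7451, -0.1939, 0.004], [0.8893, -0.2554, 0.004], [0.8568, -0.3264, 0.004], [0.714, -0.2636, 0.004]]
```

View pics/c_top150.png

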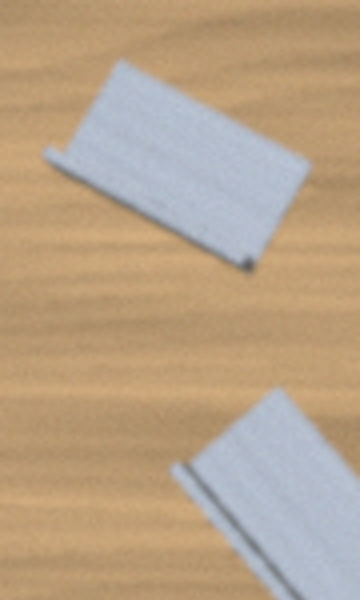

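View pics/c_top265.png

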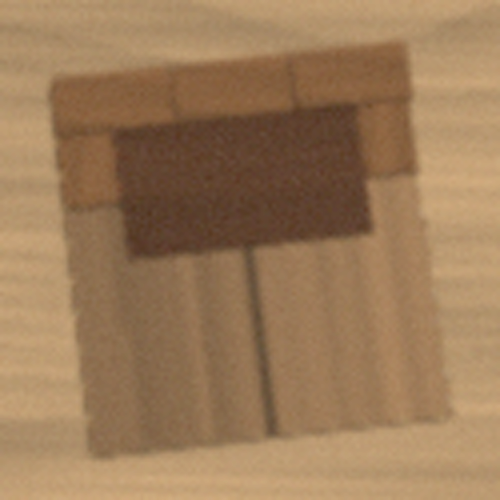

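The crops show the target flashing (leftmost) with its free-edge corners at about (180.2,190) and (227.5,215.5). The shingle lip corners are at about (297.8,239.5) and (357.8,233.2), and the near board corners at (288,289.2) and (378,278.8).

```bash
python3 - <<'E'
from h import *
np.set_printoptions(precision=4,suppress=True)
def seg(n,a,b,z):
    P=ray(n,[a,b],z); d=P[1]-P[0]; print(n,P[:,:2].ravel(),'mid',P.mean(0)[:2],'len',np.linalg.norm(d),'yaw(+x normal)',np.degrees(np.arctan2(d[1],d[0]))+90)
    return P
seg('top',(180.2,190),(227.5,215.5),.004)
seg('top',(297.8,239.5),(357.8,233.2),.031)
seg('top',(288,289.2),(378,278.8),.018)
seg('top',(277.8,195),(366.5,186),.043)
# fitted: dark shingle mask and flange edge
im=cv2.imread('pics/t0.png').astype(int)
s=im.sum(2); b=s[185:245,285:365]
m=np.zeros(s.shape,np.uint8); m[185:245,285:365]=(b<180)
cs,_=cv2.findContours(m,cv2.RETR_EXTERNAL,cv2.CHAIN_APPROX_NONE)
c=max(cs,key=cv2.contourArea); r=cv2.minAreaRect(c);print(r,cv2.boxPoints(r).tolist())
o=sensors.get_obs();print(o['joint_positions'])
E
```

```text
top [0.6136 0.211  0.5504 0.0894] mid [0.582  0.1502] len 0.13704125079371826 yaw(+x normal) -27.47985950400991
top [ 0.4891 -0.0854  0.5074 -0.2311] mid [ 0.4982 -0.1583] len 0.14686846679829313 yaw(+x normal) 7.148576108167035
top [ 0.3699 -0.0636  0.3989 -0.2807] mid [ 0.3844 -0.1721] len 0.21897070228498394 yaw(+x normal) 7.597975567164582
top [ 0.5961 -0.035   0.623  -0.252 ] mid [ 0.6095 -0.1435] len 0.21871257549665335 yaw(+x normal) 7.084040898462646
((324.5, 217.5), (53.0, 79.0), 90.0) [[285.0, 191.0], [364.0, 191.0], [364.0, 244.0], [285.0, 244.0]]
[-1.3405  0.4267  0.0739  1.6065 -0.0341  1.1108 -0.0671]
```

View pics/c_side205.png

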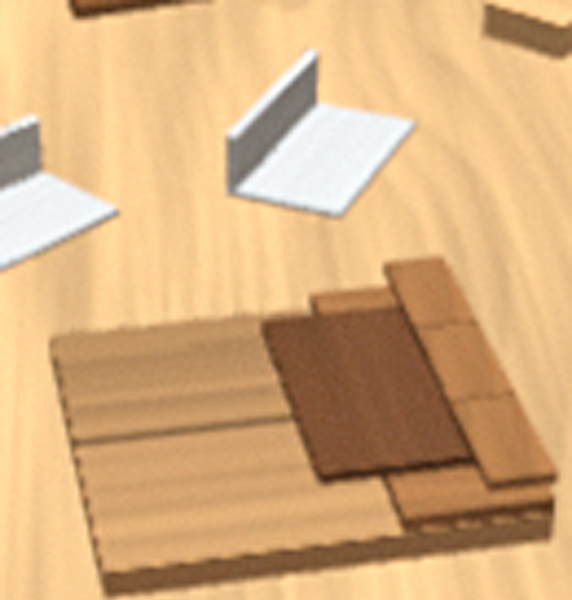

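The side crop agrees with the top view: four flashings, the target's upstand on its near side, and the shingle lying flat. Moving above the upstand, estimated at (0.515, 0.185) with flashing yaw −27.5°.

apply_moves(targets=[[[0.0176,-0.0294,-0.006,0,0,-6.4],[0.0176,-0.0294,-0.006,0,0,-6.4],[0.0176,-0.0294,-0.006,0,0,-6.4],[0.0176,-0.0294,-0.006,0,0,-6.4],[0.0176,-0.0294,-0.006,0,0,-6.4]]], claw=0.05)

```text
clock: 0.6
ee_pos: [0.3387, 0.4784, 0.192]
tool_rot: [-3.141, 0.0, 2.199]
contact_force: [0.8, 0.3, 0.6]
opening: 0.0574
grasp_force: 0.0
```

apply_moves(targets=[[[0.0176,-0.0294,-0.006,0,0,-6.4],[0.0176,-0.0294,-0.006,0,0,-6.4],[0.0176,-0.0294,-0.006,0,0,-6.4],[0.0176,-0.0294,-0.006,0,0,-6.4],[0.0176,-0.0294,-0.006,0,0,-6.4]]])

```text
clock: 1.1
ee_pos: [0.4266, 0.3315, 0.1622]
tool_rot: [-3.141, 0.0, 1.64]
contact_force: [-0.3, 0.3, -0.7]
opening: 0.0499
grasp_force: 0.0
```

apply_moves(targets=[[[0.0176,-0.0294,-0.006,0,0,-6.4],[0.0176,-0.0294,-0.006,0,0,-6.4],[0.0176,-0.0294,-0.006,0,0,-6.4],[0.0176,-0.0294,-0.006,0,0,-6.4],[0.0176,-0.0294,-0.006,0,0,-6.4]]])

```text
clock: 1.6
ee_pos: [0.5146, 0.1846, 0.1322]
tool_rot: [-3.141, 0.0, 1.082]
contact_force: [0.1, 0.9, 0.3]
opening: 0.0502
grasp_force: 0.0
```

```bash
python3 - <<'E'
from h import *
im=snap('side','s1.png'); t=snap('top','t1.png')
def cr(a,n,x0,y0): return cv2.resize(a[y0:y0+125,x0:x0+100],None,fx=4,fy=4,interpolation=cv2.INTER_CUBIC)
c=np.hstack([cr(im,'s',225,95),cr(t,'t',150,150)])[:,:,::-1]
cv2.imwrite('pics/c1.png',np.clip(c*1.5,0,255).astype(np.uint8))
np.set_printoptions(precision=4,suppress=True)
print(ray('side',[(299.1,178.4),(282.3,198.6)],.004),ray('side',[(264.8,223.4),(278.2,258.9)],.035))
u=np.array([.887,-.462]);v=np.array([.462,.887]);e=np.array([.582,.1502])
X=[np.r_[e-.076*u+s*.07*v,.044] for s in(-1,1)]
print(proj('side',X),proj('top',X))
E
```

```text
[[0.6153 0.206  0.004 ]
 [0.5531 0.0869 0.004 ]] [[ 0.4923 -0.0882  0.035 ]
 [ 0.5117 -0.2375  0.035 ]]
[[256.038  180.6865]
 [275.266  161.0389]] [[210.955  239.8655]
 [160.7291 212.4179]]
```

View pics/c1.png

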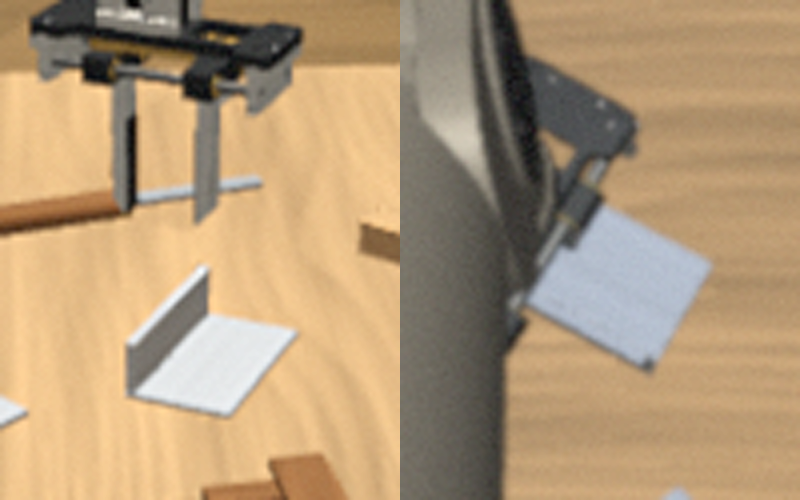

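The crop shows the open fingers straddling the upstand line. Upstand top ends at side pixels (257.5,180.8) and (277,162.5) match the predicted ones. Descending and gripping.

apply_moves(targets=[[[0.0003,-0.0005,-0.03,0,0,0.5],[0.0003,-0.0005,-0.03,0,0,0],[0,0,-0.025,0,0,0],[0,0,-0.0165,0,0,0],[0,0,0,0,0,0]]])

```text
clock: 2.2
ee_pos: [0.5133, 0.1848, 0.029]
tool_rot: [-3.139, 0.003, 1.096]
contact_force: [-0.5, 0.5, 0.2]
opening: 0.0501
grasp_force: 0.0
```

apply_moves(targets=[[[0,0,0,0,0,0],[0,0,0,0,0,0],[0,0,0,0,0,0],[0,0,0,0,0,0],[0,0,0,0,0,0]]], claw=0.0)

```text
clock: 2.7
ee_pos: [0.515, 0.1851, 0.0314]
tool_rot: [3.141, -0.001, 1.095]
contact_force: [0.1, 0.6, -0.2]
opening: 0.0136
grasp_force: 0.0
```

apply_moves(targets=[[[0,0,0.003,0,0,0],[0,0,0.02,0,0,0],[0,0,0.03,0,0,0],[0,0,0.03,0,0,0],[0,0,0.017,0,0,0]]])

```text
clock: 3.2
ee_pos: [0.5154, 0.1849, 0.1332]
tool_rot: [3.141, -0.002, 1.095]
contact_force: [0.6, -0.3, -2.0]
opening: 0.0081
grasp_force: 30.0
```

apply_moves(targets=[[[-0.0105,-0.0357,0,0,0,3.46],[-0.0105,-0.0357,0,0,0,3.46],[-0.0105,-0.0357,0,0,0,3.46],[-0.0105,-0.0357,0,0,0,3.46],[-0.0105,-0.0357,0,0,0,3.46]]])

```text
clock: 3.7
ee_pos: [0.4616, 0.005, 0.1312]
tool_rot: [-3.142, -0.0, 1.399]
contact_force: [0.7, -1.0, -1.3]
opening: 0.0083
grasp_force: 30.0
```

apply_moves(targets=[[[-0.0105,-0.0357,0,0,0,3.46],[-0.0105,-0.0357,0,0,0,3.46],[-0.0105,-0.0357,0,0,0,3.46],[-0.0105,-0.0357,-0.01,0,0,3.46],[-0.0105,-0.0357,-0.01,0,0,3.46]]])

```text
clock: 4.2
ee_pos: [0.4094, -0.1734, 0.1112]
tool_rot: [3.14, -0.0, 1.702]
contact_force: [0.5, -0.3, -2.1]
opening: 0.0077
grasp_force: 30.0
```

apply_moves(targets=[[[0,0,-0.015,0,0,0],[0,0,-0.015,0,0,0],[0,0,0,0,0,0]]])

```text
clock: 4.5
ee_pos: [0.4087, -0.1723, 0.0799]
tool_rot: [-3.139, -0.0, 1.698]
contact_force: [-0.7, 0.1, -1.2]
opening: 0.008
grasp_force: 30.0
```

```bash
python3 - <<'E'
from h import *
im=snap('side','s2.png'); t=snap('top','t2.png')
def cr(a,x0,y0): return cv2.resize(a[y0:y0+150,x0:x0+100],None,fx=4,fy=4,interpolation=cv2.INTER_CUBIC)
c=np.hstack([cr(im,210,150),cr(t,275,170)])[:,:,::-1]
cv2.imwrite('pics/c2.png',np.clip(c*1.5,0,255).astype(np.uint8))
print(sensors.get_obs())
E
```

```text
{'clock': 4.6, 'joint_positions': array([-0.24568833,  0.28920253,  0.57843414,  2.25881532, -0.25821825,
        0.65550225,  0.64780083]), 'joint_velocities': array([-0.01086521, -0.01453876,  0.00439739, -0.00710494,  0.00062964,
        0.0016964 ,  0.00040256]), 'joint_torque': array([  0.71770437, -51.84826255,   7.1207428 , -29.55587447,
        -0.21418488,  -0.1195358 ,   0.1683041 ]), 'ee_pos': array([ 0.40967499, -0.17222323,  0.08123482]), 'tool_rot': array([-3.14087708e+00, -4.63249531e-05,  1.69860011e+00]), 'contact_force': array([ 0.52528953, -0.57445775, -0.86094807]), 'ft_torque': array([-0.09925556,  0.09860803,  0.00895723]), 'grasp_force': 29.999612867832184, 'opening': 0.007483659756027221}
```

View pics/c2.png

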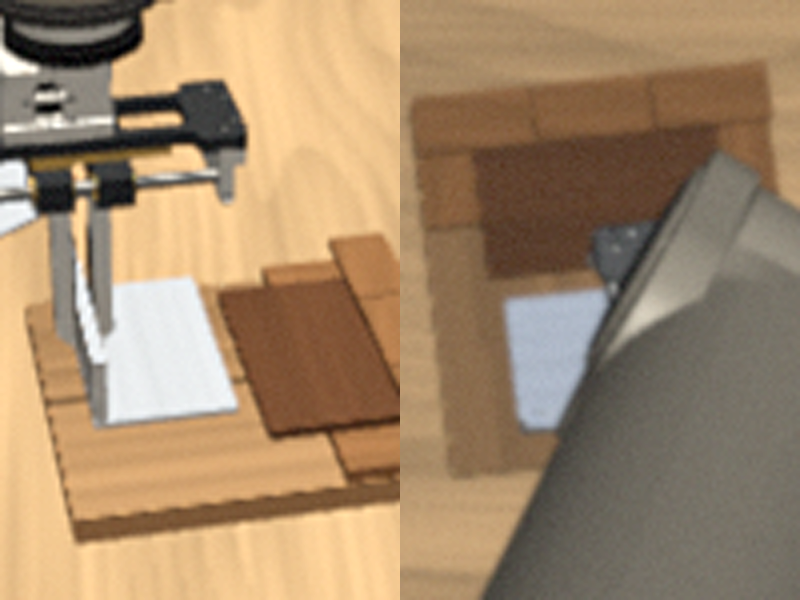

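The crop shows the flashing level and roughly parallel to the lip, in front of it. Free-edge corners are at side (258,219.5) and (270,252.3); lip corners at (265,222.8) and (278,259.3).

```bash
python3 - <<'E'
from h import *
np.set_printoptions(precision=4,suppress=True)
def seg(n,a,b,z):
    P=ray(n,[a,b],z); d=P[1]-P[0]; m=P.mean(0)[:2]; print(n,z,P[:,:2].ravel(),'mid',m,'len',np.linalg.norm(d),'yaw',np.degrees(np.arctan2(d[1],d[0]))+90); return m
E0=sensors.get_obs()['ee_pos']
L=seg('side',(265,222.75),(278,259.25),.035)
for z in(.047,.053,.059):
    F=seg('side',(258,219.5),(270,252.25),z)
    a=np.radians(7.3);u=np.array([np.cos(a),np.sin(a)]);v=np.array([-u[1],u[0]])
    print('lip->edge',(F-L)@u,(F-L)@v)
# left corners in top
c=ray('top',[(275+127-25.5-0,170+75)],.053); print(c)
f=ray('top',[(275+(505-400)/4,170+297/4)],.053); l=ray('top',[(275+(490-400)/4,170+275/4)],.031); print('top left corners',f,l,(f-l)[0,:2]@u,(f-l)[0,:2]@v)
# expected from TCP
print('tcp->edge expected',E0[:2]+.076*u, L)
E
```

```text
side 0.035 [ 0.493  -0.0852  0.5112 -0.2388] mid [ 0.5021 -0.162 ] len 0.15460883001091033 yaw 6.75932353579573
side 0.047 [ 0.4757 -0.0882  0.4943 -0.2277] mid [ 0.485 -0.158] len 0.14080952960314283 yaw 7.589669275744825
lip->edge -0.016446396605777947 0.0061872864312749794
side 0.053 [ 0.4752 -0.0979  0.4936 -0.2362] mid [ 0.4844 -0.167 ] len 0.13954147677218795 yaw 7.589669275744825
lip->edge -0.018177185901664967 -0.0027354348472214897
side 0.059 [ 0.4747 -0.1076  0.4929 -0.2446] mid [ 0.4838 -0.1761] len 0.13827342394123343 yaw 7.589669275744811
lip->edge -0.01990797519755198 -0.011658156125717902
[[ 0.4762 -0.2714  0.053 ]]
top left corners [[ 0.4745 -0.0925  0.053 ]] [[ 0.4909 -0.0847  0.031 ]] -0.01726207577014811 -0.0057380556105411365
tcp->edge expected [ 0.4851 -0.1626] [ 0.5021 -0.162 ]
```

apply_moves(targets=[[[0,0,-0.01,0,0,0],[0,0,-0.01,0,0,0],[0,0,-0.005,0,0,0],[0,0,-0.002,0,0,0],[0,0,0,0,0,0]]])

```text
clock: 5.1
ee_pos: [0.4096, -0.1722, 0.0537]
tool_rot: [-3.141, -0.0, 1.699]
contact_force: [-0.2, -0.0, -2.8]
opening: 0.0079
grasp_force: 30.0
```

apply_moves(targets=[[[0,0,-0.001,0,0,0],[0,0,0,0,0,0]]])

```text
clock: 5.3
ee_pos: [0.41, -0.1722, 0.0531]
tool_rot: [3.141, 0.0, 1.699]
contact_force: [0.3, -0.9, -1.5]
opening: 0.0077
grasp_force: 30.0
```

apply_moves(targets=[[[0,0,-0.001,0,0,0],[0,0,0,0,0,0]]])

```text
clock: 5.5
ee_pos: [0.4099, -0.1721, 0.052]
tool_rot: [3.141, -0.0, 1.699]
contact_force: [0.6, -0.4, -1.5]
opening: 0.0078
grasp_force: 30.0
```

apply_moves(targets=[[[0,0,-0.001,0,0,0],[0,0,0,0,0,0]]])

```text
clock: 5.7
ee_pos: [0.4099, -0.1722, 0.051]
tool_rot: [3.142, -0.0, 1.699]
contact_force: [0.5, 0.3, -1.6]
opening: 0.0077
grasp_force: 30.0
```

apply_moves(targets=[[[0,0,-0.001,0,0,0],[0,0,0,0,0,0]]])

```text
clock: 5.9
ee_pos: [0.4099, -0.1723, 0.0506]
tool_rot: [3.141, -0.001, 1.698]
contact_force: [-6.9, 1.9, 27.2]
opening: 0.0077
grasp_force: 30.0
```

apply_moves(targets=[[[0,0,-0.0007,0,0,0],[0,0,0,0,0,0]]])

```text
clock: 6.1
ee_pos: [0.41, -0.1724, 0.0502]
tool_rot: [3.141, -0.001, 1.698]
contact_force: [-9.4, 2.2, 37.1]
opening: 0.0079
grasp_force: 30.0
```

Contact with the board occurs at TCP z≈0.0505. Backing off about 2.5 mm and re-measuring at this known height.

apply_moves(targets=[[[0,0,0.0035,0,0,0],[0,0,0,0,0,0]]])

```text
clock: 6.3
ee_pos: [0.4101, -0.1722, 0.0531]
tool_rot: [3.141, 0.0, 1.699]
contact_force: [0.5, -0.4, -1.4]
opening: 0.0079
grasp_force: 30.0
```

```bash
python3 - <<'E'
from h import *
im=snap('side','s3.png'); t=snap('top','t3.png')
def cr(a,x0,y0,w,h,f): return cv2.resize(a[y0:y0+h,x0:x0+w],None,fx=f,fy=f,interpolation=cv2.INTER_CUBIC)
c=np.hstack([cr(im,220,205,72,85,7),cr(t,290,215,40,85,7)])[:,:,::-1]
cv2.imwrite('pics/c3.png',np.clip(c*1.5,0,255).astype(np.uint8))
print(sensors.get_obs()['ee_pos'],sensors.get_obs()['contact_force'])
E
```

```text
[ 0.40986592 -0.17206453  0.05269802] [-0.85462564 -0.43875176 -1.63827205]
```

View pics/c3.png

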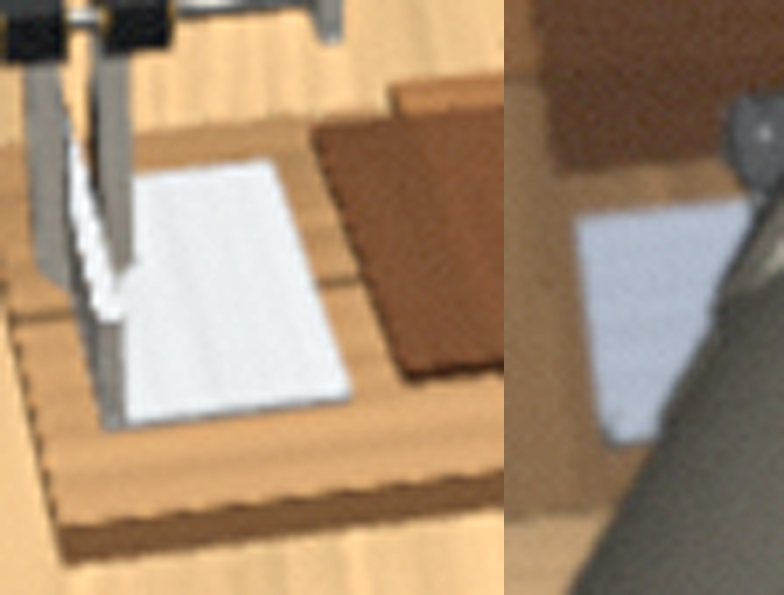

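The crop shows the flange free corners at side (259.1,227.9) and (270.3,261.6), the lip at (264.9,223.1) and (277.9,258.6), and in the top view the flange corner at (300.4,245.4) against the lip corner at (297.3,239).

```bash
python3 - <<'E'
from h import *
np.set_printoptions(precision=4,suppress=True)
a=np.radians(7.3);u=np.array([np.cos(a),np.sin(a)]);v=np.array([-u[1],u[0]])
F=ray('side',[(259.1,227.9),(270.3,261.6)],.0245);L=ray('side',[(264.9,223.1),(277.9,258.6)],.035)
for P in(F,L):
    d=P[1]-P[0];print(P[:,:2].ravel(),np.linalg.norm(d),np.degrees(np.arctan2(d[1],d[0]))+90)
D=(F-L)[:,:2];print('per-corner u,v',D@u,D@v)
f=ray('top',[(300.4,245.4)],.0245);l=ray('top',[(297.3,239)],.033);print('top',(f-l)[0,:2]@u,(f-l)[0,:2]@v, f,l)
E
```

```text
[ 0.478  -0.0912  0.4947 -0.2319] 0.14167975597399865 6.758719389927165
[ 0.4926 -0.0868  0.5112 -0.2363] 0.15064752221225275 7.074034554932936
per-corner u,v [-0.0151 -0.0158] [-0.0025  0.0065]
top -0.015196617660880584 -0.006238311110108533 [[ 0.4757 -0.0922  0.0245]] [[ 0.49   -0.0841  0.033 ]]
```

apply_moves(targets=[[[0.005,0.0006,0,0,0,0],[0.005,0.0006,0,0,0,0],[0.005,0.0006,0,0,0,0],[0.005,0.0006,0,0,0,0],[0,0,0,0,0,-0.1]]])

```text
clock: 6.9
ee_pos: [0.4307, -0.1696, 0.0527]
tool_rot: [3.141, 0.0, 1.698]
contact_force: [0.0, 0.6, -1.3]
opening: 0.0076
grasp_force: 30.0
```

apply_moves(targets=[[[0.005,0.0006,0,0,0,0],[0.005,0.0006,0,0,0,0],[0,0,0,0,0,0]]])

```text
clock: 7.2
ee_pos: [0.4407, -0.1685, 0.0528]
tool_rot: [3.141, 0.0, 1.698]
contact_force: [-0.4, -0.9, -1.9]
opening: 0.0072
grasp_force: 30.0
```

apply_moves(targets=[[[0.005,0.0006,0,0,0,0],[0.005,0.0006,0,0,0,0],[0.003,0.0004,0,0,0,0],[0,0,0,0,0,0]]])

```text
clock: 7.6
ee_pos: [0.4533, -0.1668, 0.0527]
tool_rot: [3.142, 0.0, 1.697]
contact_force: [-0.8, -0.1, -1.0]
opening: 0.0077
grasp_force: 30.0
```

```bash
python3 - <<'E'
from h import *
im=snap('side','s4.png'); t=snap('top','t4.png')
def cr(a,x0,y0,w,h,f): return cv2.resize(a[y0:y0+h,x0:x0+w],None,fx=f,fy=f,interpolation=cv2.INTER_CUBIC)
c=np.hstack([cr(im,220,205,72,85,7),cr(t,290,215,40,85,7)])[:,:,::-1]
cv2.imwrite('pics/c4.png',np.clip(c*1.5,0,255).astype(np.uint8))
print(sensors.get_obs()['ee_pos'],sensors.get_obs()['contact_force'])
E
```

```text
[ 0.4527586  -0.1669491   0.05270894] [-1.00164898  0.36723264 -1.89065314]
```

View pics/c4.png

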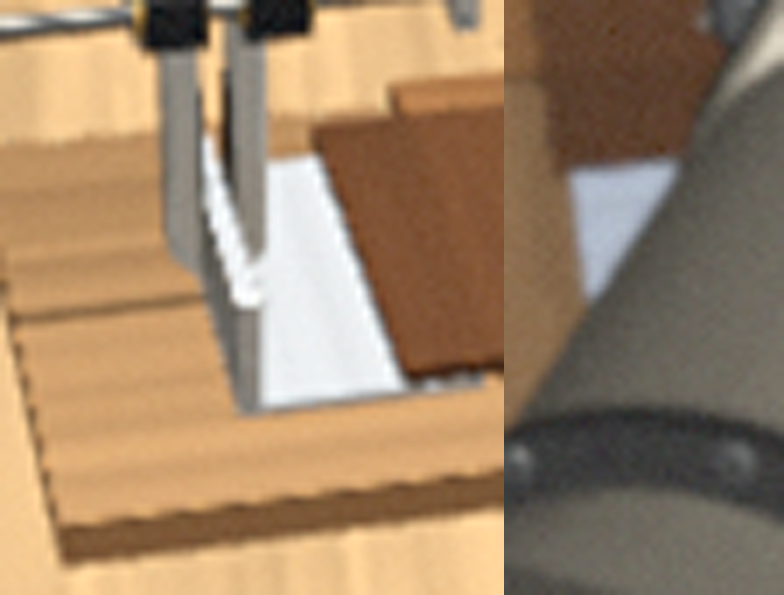

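The crop shows the flange edge under the shingle about 28 mm deep, with its tip at (289,259). The shingle lip has not moved and contact forces are near zero. Now pressing down gently.

apply_moves(targets=[[[0,0,-0.001,0,0,0],[0,0,-0.0005,0,0,0],[0,0,0,0,0,0]]])

```text
clock: 8.0
ee_pos: [0.4527, -0.1669, 0.0512]
tool_rot: [-3.141, -0.0, 1.697]
contact_force: [-0.2, -0.5, -1.0]
opening: 0.008
grasp_force: 30.0
```

apply_moves(targets=[[[0,0,-0.0004,0,0,0],[0,0,0,0,0,0]]])

```text
clock: 8.2
ee_pos: [0.4528, -0.1669, 0.0508]
tool_rot: [-3.141, -0.0, 1.697]
contact_force: [-0.3, 0.4, -1.4]
opening: 0.008
grasp_force: 30.0
```

apply_moves(targets=[[[0,0,-0.0003,0,0,0],[0,0,0,0,0,0]]])

```text
clock: 8.4
ee_pos: [0.4528, -0.1669, 0.0506]
tool_rot: [-3.142, -0.0, 1.697]
contact_force: [-0.2, 0.6, -2.5]
opening: 0.0079
grasp_force: 30.0
```

apply_moves(targets=[[[0,0,-0.0003,0,0,0],[0,0,0,0,0,0]]])

```text
clock: 8.6
ee_pos: [0.4529, -0.1669, 0.0503]
tool_rot: [-3.142, -0.0, 1.697]
contact_force: [-0.9, 0.1, 0.1]
opening: 0.0079
grasp_force: 30.0
```

apply_moves(targets=[[[0,0,-0.0002,0,0,0],[0,0,0,0,0,0]]])

```text
clock: 8.8
ee_pos: [0.4529, -0.1669, 0.0503]
tool_rot: [3.142, -0.0, 1.697]
contact_force: [-2.1, 1.2, 6.2]
opening: 0.008
grasp_force: 30.0
```

apply_moves(targets=[[[0,0,-0.0001,0,0,0],[0,0,0,0,0,0],[0,0,0,0,0,0]]])

```text
clock: 9.1
ee_pos: [0.4529, -0.167, 0.0503]
tool_rot: [3.141, -0.0, 1.697]
contact_force: [-3.6, 1.4, 9.8]
opening: 0.0077
grasp_force: 30.0
```

```bash
python3 - <<'E'
from h import *
im=snap('side','s5.png')
c=cv2.resize(im[200:285,215:310],None,fx=7,fy=7,interpolation=cv2.INTER_CUBIC)[:,:,::-1]
cv2.imwrite('pics/c5.png',np.clip(c*1.5,0,255).astype(np.uint8))
for i in range(4):
    snap('top','x.png'); print(sensors.get_obs()['contact_force'])
E
```

```text
[-3.35795338  0.27556725 10.22076716]
[-3.20632694  1.40776593  9.40325239]
[-3.31357313  1.46130781  8.98351693]
[-3.03543953  1.72640217 10.19051059]
```

View pics/c5.png

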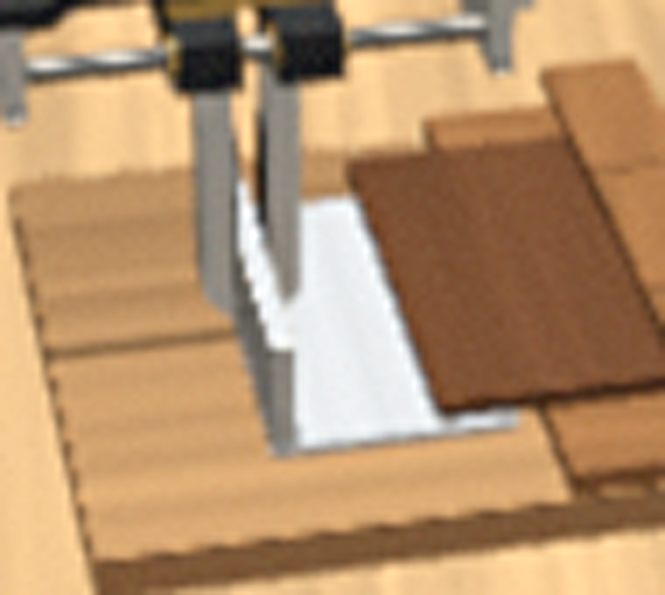

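```bash
python3 - <<'E'
from h import *
a=np.radians(7.2);u=np.array([np.cos(a),np.sin(a)]);v=np.array([-u[1],u[0]])
L=ray('side',[(277.9,258.3)],.035)[0,:2];F=ray('side',[(289,259.2)],.022)[0,:2]
G=ray('side',[(215+350/7,200+158/7)],.035)[0,:2];H=ray('side',[(215+362/7,200+197/7)],.022)[0,:2]
print((F-L)@u,(F-L)@v,'left',(H-G)@v)
E
```

```text
0.027725234211981142 0.009073233466418406 left -0.005857359144177234
```

The last view shows the flange 28 mm under the flat shingle, centred within about 2 mm, with a steady push of about 10 N. Handing in.

```bash
python3 -c "
from cell import workorder; print(workorder.job_done())"
```

```text
the job is handed in; nothing more can be done
None
```

The flashing is tucked about 28 mm under the loose shingle, square to it and centred to within about 2 mm; the shingle lies flat, and the gripper still holds the flashing and presses it down with about 10 N.

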